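Slide the adapter plate onto the locating pins

ROBOT

A 7-joint arm with a two-finger parallel gripper is mounted at the origin on a cart in front of the work surface, level with it; the furniture and walls round the work are solid. World frame = base frame: x ahead of the robot, y to its left, z up, the work surface at z = 0. Lengths are in m, angles in rad, forces in N, time in s.
With the tool pointing down it reaches from about 0.425 to 0.875 m from the base axis. Payload 4.7 kg.
Tool frame: the origin (TCP) lies at the very end of the fingers, on their centre line; the grasp point (between the pads) lies 19 mm behind it; z points along the fingers, y is the line along which they close (so a half turn about z gives the same grasp; the last joint's range is limited). The gripper opens to 87 mm and grips with 3 to 60 N. Pads are 19 mm wide; open, the fingers measure 117 mm over their backs; the gripper's body (75 mm by 190 mm) begins 51 mm behind the grasp point.
Start: joints at [1.233, 0.321, -0.07, 1.45, 0.023, 1.371, -0.057], TCP at [0.224, -0.61, 0.223] pointing down, gripper open.
Joint ranges: [-2.86, 2.86], [-0.3, 2.09], [-1.38, 1.24], [0.06, 2.45], [-1.56, 4.7], [0.09, 2.05], [-2.69, 2.69]. Speed limits (rad/s): [2.57, 2.57, 3.14, 3.14, 3.14, 3.14, 3.14].

INTERFACE

Orientations are given as a rotation vector (axis times angle).
In Python, from bench import ctrl, get_image, job gives the robot as it stands.
- The arm moves only by the shell command python3 -m crank 'ROWS' [FORCE]. ROWS is JSON, a list that holds one entry, the list of rows, each a list of 5 numbers: the shift along the tool's x, y, z in mm, then the turn about the tool's z in rad, then the closure, from -1 (fully open) to 1 (shut), so that 0 is half open. A call has 1 to 10 rows; each row shifts and turns the commanded pose from where the row before left it, along the tool's axes as they then stand; what a row does not reach is not made up. A row lasts 1/12 s, in which the tool goes at most 41.7 mm and 7.16 degrees, less where a joint would pass 70% of its speed; a pose out of reach is approached as far as the arm can. A call with a gripper value outside its range is refused whole. The fingers move at their own pace and stop on an object; FORCE is the grip in N (left out, the last holds). Time passes only in rows, so rows that do not move let the fingers close. It gives the time, the measured TCP pose, the force, the opening and the grip force at its end, in the units of the state.
- ctrl.get_state(): the state, without advancing time (a new reading comes with each control period).
- get_image(name): name is "scene" or "top"; returns a dict with "pixels" (420x560x3 uint8, red, green, blue), "fx", "fy", "cx", "cy" (pixels), "T" (4x4, takes a point from camera to world coordinates). Camera axes: x right, y down, z forward; pixel columns grow to the right and rows downward; lengths in m; the calibration is good to about 2 mm. A picture is of the moment at which its call begins. There is no depth.
- job.close_job(): hands the job in; it is judged then, once.
The state is a dict: "time": time; "joint_positions": joint angles; "qd": joint speeds; "joint_torque": joint torques, N m; "position": TCP position; "tool_rot": TCP orientation; "ft_force": force on the tool from outside, world axes, zero at the start; "torque": the same for the moment, N m; "grip_width": opening from 0.0 (shut) to 1.0 (fully open); "grip_force": force on a finger pad.
Only numpy, scipy, OpenCV 4.12 (cv2) and the standard library are available. Lean on these libraries where they do the work, as an engineer would, in place of code of your own. Each camera call takes 0.05 s, during which the arm holds its last target. There are 200 camera calls.

TASK

The loose square aluminium plate lies on the raised blue shelf of the pin fixture. With the fingertips push it back until it lies square against the aluminium fence at the back, then push it sideways along the fence, off the shelf, until its two outer holes drop over the two brass pins and it lies flat and fully down. Only push it - never grip or lift it - leave the things standing around where they are, and finish with the hand clear.

Things in the scene. Friction and masses are not known exactly. Their poses are not given: they have to be found in the camera images.
- fixture: Fixed dark steel fixture, base 117.5 x 185 mm. Origin: table level, under the seated plate's centre. z up; x away from the robot to the fence; y along the fence from the shelf to the pins. mm here: nest floor z = 8, y = -42 to 50; shelf top z = 15, y = -135 to -42; both x = -62 to 40.5. Seated plate's origin: x = 0 (0.5 off the fence), y = 0, z = 8, with about 2 play.
- shelf_mid (a point): centre of the raised blue shelf's top, at fixture x = -11, y = -88.5, z = 15 mm; the shelf is 102.5 mm (x) by 93 mm (y), ends in a 7 mm step down to the nest, and nothing bounds its near side or its far end
- fence_mid (a point): middle of the top edge of the fence's face, at fixture x = 40.5, y = -42.5, z = 27 mm; the aluminium fence is 15 mm thick and 185 mm long, behind shelf and nest alike; plate and fixture are smooth and oiled (friction about 0.2), so a skewed plate squares itself when pushed against it near the middle of its near side
- plate: Loose aluminium plate 80 x 80 x 15 mm, 0.2 to 0.4 kg. Origin: centre of underside; z up, x and y near the fixture's. Starts on the shelf, 7 to 17 mm short of the fence, skewed up to 0.1 rad, 58 to 80 mm from its seat in -y. A 22 mm bore between the locating holes; corner dots are no holes. Shelf and pin tops carry it level; it drops 7 mm when seated, its top then 8 mm over shelf level.
- pin_far (a point): tip of the brass pin nearer the fence: 10 mm diameter, 6.8 mm above the nest floor (just under shelf level), with a conical top; at fixture x = 26, y = -2 mm
- pin_near (a point): tip of the other, equal brass pin, nearer the robot; at fixture x = -26, y = -2 mm
- hole_far (a point): centre of the locating hole that belongs on pin_far, at the plate's underside; 14 mm through hole at plate x = +26, y = -2 mm
- hole_near (a point): centre of the locating hole that belongs on pin_near, at the plate's underside; 14 mm through hole at plate x = -26, y = -2 mm
- coupling_hub_a: Bystander on the table, to be left alone: silver round coupling hub, 44 mm diameter, 27 mm high. Origin: centre of its underside.
- spare_star_knob: Bystander on the table, to be left alone: black star-shaped clamp knob with its metal stud pointing up, 36 mm wide, 37 mm high. Origin: centre of its underside.
- bearing_6202: Bystander on the table, to be left alone: ball bearing lying flat, 35 mm diameter, 11 mm high. Origin: centre of its underside.
- fuse_carton: Bystander on the table, to be left alone: small pale carton, 42 x 62 x 22 mm. Origin: centre of its underside.

How it is judged:
On the way:
1. the plate lies square against the fence (gap under 3.5 mm, skew under 0.06 rad) while still up on the shelf (x of plate in the frame of fixture above -0.003 m and angle between the x axis of plate and the x axis of fixture, either way round below 0.06 rad and z of plate in the frame of fixture above 0.0125 m and y of plate in the frame of fixture below -0.01 m), for 0.1 s.
At the end, for the whole second after the job is handed in: both locating holes are over their pins (within 4 mm), the plate is down on the nest floor (within 1.5 mm), level within 0.03 rad and at rest (horizontal distance between hole_far and pin_far below 0.004 m and horizontal distance between hole_near and pin_near below 0.004 m and z of plate in the frame of fixture below 0.0095 m and angle between plate's own z axis and vertical below 0.03 rad and linear speed of plate below 0.01 m/s); the robot touches nothing.
It fails at once if the plate is lifted (more than 8 mm above the shelf) or tipped by more than 0.3 rad (z of plate in the frame of fixture above 0.023 m or angle between plate's own z axis and vertical above 0.3 rad).
It fails at once if a bystander is moved by more than 15 mm (distance of any of coupling_hub_a, spare_star_knob, bearing_6202, fuse_carton from where it was at the start of the episode above 0.015 m).
It also fails if it takes over 48 s, if anything falls off the work surface, if the arm or the gripper's body presses on something with over 40 N, if the wrist force passes 120 N, or if a joint passes its speed limit or range.

## Working session

There is one attempt and no reset: what is moved stays moved. The work goes in short steps, Python scripts to look and compute and a shell command to move; the robot and the scene stay as the last step left them, time stands still between calls to the robot, and variables do not carry over. Pictures are saved under pics/ and viewed, at most 13 in all, crops included, and the job is handed in when it is done.

```bash
mkdir -p pics; python3 - <<'E'
from bench import ctrl,get_image
import cv2,numpy as np
s=ctrl.get_state();print(s['time'],s['position'],s['tool_rot'],s['grip_width'])
for n in("top","scene"):
    i=get_image(n);cv2.imwrite(f"pics/{n}0.png",i["pixels"][:,:,::-1]);print(n,i["fx"],i["fy"],i["cx"],i["cy"],np.round(i["T"],3).tolist())
E
```

```text
0.0 [ 0.22373298 -0.60968175  0.22144576] [-3.09125666e+00 -5.49462418e-01  6.97549330e-04] 1.0003136134689783
top 381.4072791511451 381.4072791511451 276.15683923598874 216.53518988549513 [[0.022, -0.994, 0.104, 0.413], [-1.0, -0.023, -0.012, 0.063], [0.014, -0.104, -0.994, 1.004], [0.0, 0.0, 0.0, 1.0]]
scene 426.18807050341394 426.18807050341394 277.4915998350941 209.19927711585794 [[-0.716, -0.389, 0.579, 0.011], [-0.698, 0.395, -0.597, 0.571], [0.003, -0.832, -0.555, 0.511], [0.0, 0.0, 0.0, 1.0]]
```

View pics/top0.png

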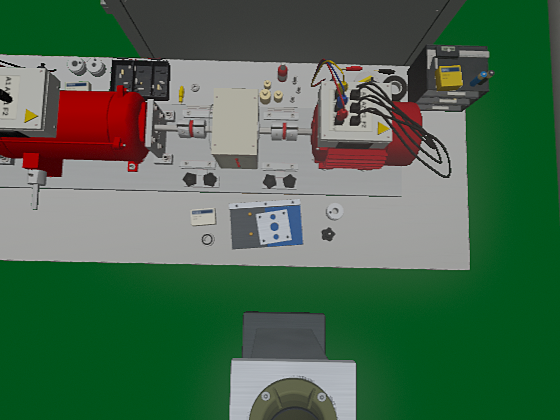

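View pics/scene0.png

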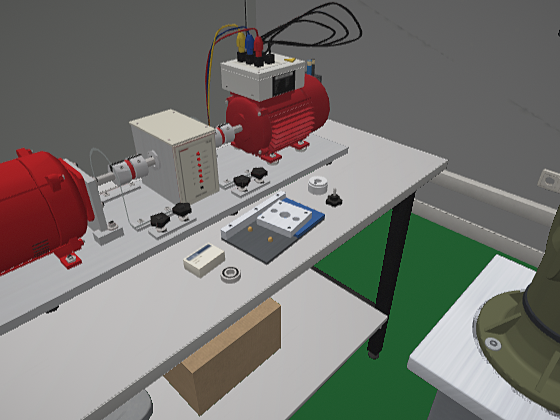

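The top view shows the plate at about (273,227) on the blue shelf, with the fence above it. The pins are at about (250,213) and (250,234). The hub (335,211) and knob (327,235) are to the right, the carton (203,217) and bearing (207,239) to the left. Next I'll take an enlarged crop and a first measurement.

```bash
cat > h.py <<'E'
import numpy as np,cv2
from bench import ctrl,get_image
def ray(i,u,v,z):
    T=np.array(i["T"]);d=T[:3,:3]@np.array([(u-i["cx"])/i["fx"],(v-i["cy"])/i["fy"],1]);o=T[:3,3]
    return (o+d*(z-o[2])/d[2])[:2]
def blobs(m,amin,amax):
    n,l,st,c=cv2.connectedComponentsWithStats(m.astype(np.uint8));
    return [(c[k],st[k,4],cv2.minAreaRect(np.argwhere(l==k)[:,::-1].astype(np.float32))) for k in range(1,n) if amin<=st[k,4]<=amax]
E
python3 - <<'E'
from h import *
i=get_image("top");p=i["pixels"];a=p[190:260,180:350]
cv2.imwrite("pics/crop1.png",cv2.resize(a[:,:,::-1],None,fx=4.7,fy=4.7,interpolation=cv2.INTER_CUBIC))
roi=np.zeros(p.shape[:2],bool);roi[195:255,225:308]=1
h=cv2.cvtColor(p,cv2.COLOR_RGB2HSV)
H,S,V=[h[:,:,k].astype(int) for k in range(3)]
for nm,m,z,lo in(("brass",(H>10)&(H<30)&(S>100),.0148,3),("white",(V>170)&(S<40),.03,60),("blue",(H>95)&(H<125)&(S>100),.015,8),("dark",(V<110)&(S<90),.008,300)):
    for c,ar,r in blobs(m&roi,lo,9999):
        print(nm,c.round(1),ar,ray(i,*c,z).round(4),"box",[ray(i,*q,z).round(4).tolist() for q in cv2.boxPoints(r)] if ar>60 else '')
E
```

```text
brass [249.5 213.8] 10 [0.5228 0.1214] box 
brass [250.5 233.4] 11 [0.4718 0.1173] box 
white [264.1 203.6] 360 [0.5485 0.0837] box [[0.5472, 0.1748], [0.5639, -0.008], [0.5501, -0.0091], [0.5335, 0.1735]]
white [273.3 226.5] 783 [0.4897 0.0587] box [[0.5211, 0.1052], [0.5362, 0.0267], [0.4589, 0.0124], [0.4441, 0.0903]]
blue [290.1 224.9] 613 [0.4962 0.0151] box [[0.5407, 0.083], [0.549, -0.0086], [0.4475, -0.0168], [0.4395, 0.0738]]
blue [272.2 216.6] 16 [0.5167 0.062 ] box 
blue [273.9 226.5] 46 [0.491  0.0572] box 
blue [275.5 236.5] 16 [0.4651 0.0524] box 
dark [244.9 227.7] 1113 [0.4865 0.1328] box [[0.5358, 0.1761], [0.5439, 0.0817], [0.4385, 0.0726], [0.4307, 0.1659]]
```

View pics/crop1.png

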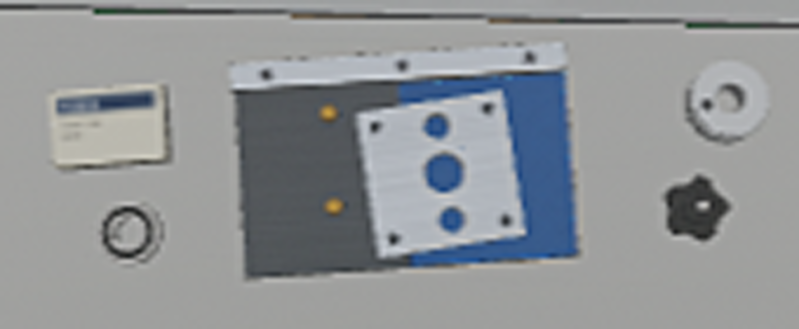

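The crop shows the pins at top-image (249.5,213.8) and (250.5,233.4), and the plate at (273,226.5), skewed about +0.10 rad. From these:
- **Fixture:** origin about (0.497, 0.121), yaw about 0.088.
- **Plate:** at fixture x = -12.7, y = -62 mm.

I'll approach with the fingers shut and tool x along the fixture's x.

```bash
python3 -m crank '[[[0,0,0,0.088,1],[0,0,0,0.088,1],[0,0,0,0.088,1],[16,-27,0,0,1],[16,-27,0,0,1],[16,-27,0,0,1],[16,-27,0,0,1],[16,-27,0,0,1],[16,-27,0,0,1],[16,-27,0,0,1]]]' 20
python3 -m crank '[[[17,-30,0,0,1],[17,-30,0,0,1],[17,-30,0,0,1],[17,-30,0,0,1],[17,-30,0,0,1],[17,-30,0,0,1],[17,-30,0,0,1],[17,-30,0,0,1],[17,-30,0,0,1],[0,0,0,0,1]]]'
cat >> h.py <<'E'
def fix():
    s=ctrl.get_state();P=s['position'];t=.088;d=P[:2]-np.array([.4971,.1214])
    from scipy.spatial.transform import Rotation as R
    M=R.from_rotvec(s['tool_rot']).as_matrix();
    f=np.array([np.cos(t)*d[0]+np.sin(t)*d[1],-np.sin(t)*d[0]+np.cos(t)*d[1],P[2]])*1000
    print("t",round(s['time'],2),"tcp fixture mm",f.round(1),"yaw",round(np.arctan2(M[1,0],M[0,0])-t,3),"zax",M[:,2].round(3),"F",np.round(s['ft_force'],1),"w",round(s['grip_width'],2))
E
python3 -c "from h import *;fix()"
```

```text
time: 0.98
position: [0.3193, -0.4105, 0.2223]
tool_rot: [-3.138, -0.138, 0.001]
ft_force: [-0.1, -0.2, 0.7]
grip_width: 0.326
grip_force: 0.0
time: 1.82
position: [0.4502, -0.122, 0.2228]
tool_rot: [-3.135, -0.155, -0.003]
ft_force: [-0.5, 0.6, -0.3]
grip_width: 0.002
grip_force: 0.0
t 1.82 tcp fixture mm [ -68.1 -238.3  222.8] yaw 0.011 zax [ 0.002  0.003 -1.   ] F [-0.5  0.6 -0.3] w 0.0
```

```bash
python3 -m crank '[[[-2,-29,0,0.011,1],[-2,-29,5,0,1],[-2,-29,20,0,1],[-2,-29,25,0,1],[-2,-29,30,0,1],[0,-29,30,0,1],[0,0,30,0,1],[0,0,20,0,1],[0,0,0,0,1]]]'
python3 -c "from h import *;fix()"
```

```text
time: 2.57
position: [0.4201, 0.043, 0.0589]
tool_rot: [-3.138, -0.123, 0.013]
ft_force: [-0.7, -0.1, 0.2]
grip_width: 0.007
grip_force: 0.0
t 2.57 tcp fixture mm [-83.5 -71.3  58.9] yaw -0.009 zax [-0.008  0.001 -1.   ] F [-0.7 -0.1  0.2] w 0.01
```

```bash
python3 -m crank '[[[4,-6,10,-0.009,1],[0,0,12,0,1],[0,0,10,0,1],[0,0,7,0,1],[0,0,0,0,1],[0,0,0,0,1]]]'
python3 - <<'E'
from h import *
fix();i=get_image("scene");cv2.imwrite("pics/s1.png",cv2.resize(i["pixels"][170:290,170:360,::-1],None,fx=4,fy=4,interpolation=cv2.INTER_CUBIC))
E
```

```text
time: 3.07
position: [0.4276, 0.0488, 0.0238]
tool_rot: [3.139, 0.134, -0.0]
ft_force: [0.7, -0.7, 0.3]
grip_width: 0.003
grip_force: 0.0
t 3.07 tcp fixture mm [-75.6 -66.2  23.8] yaw -0.003 zax [-0. -0. -1.] F [ 0.7 -0.7  0.3] w 0.0
```

View pics/s1.png

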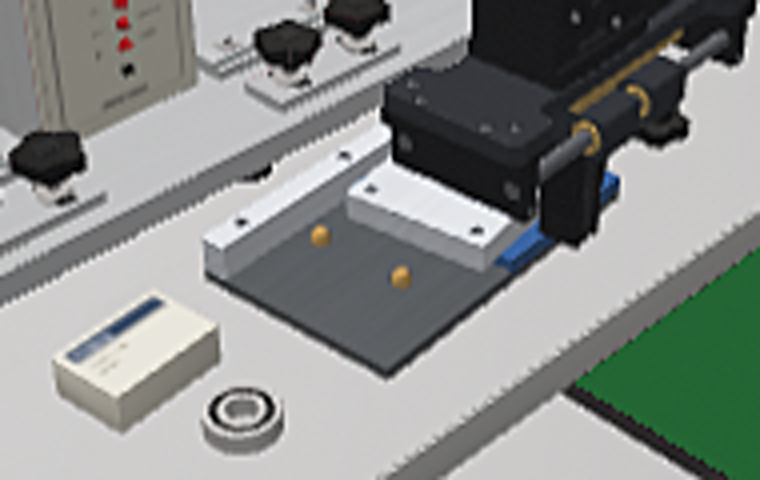

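The fingers stand at crop (570,240), just in front of the plate's near side. I'll lower them a bit and push back slowly.

```bash
python3 -m crank '[[[0,0,3.5,0,1],[3,0,0,0,1],[3,0,0,0,1],[3,0,0,0,1],[3,0,0,0,1],[2,0,0,0,1],[2,0,0,0,1],[2,0,0,0,1],[2,0,0,0,1],[0,0,0,0,1]]]'
python3 -c "from h import *;fix()"
```

```text
time: 3.95
position: [0.448, 0.0509, 0.0202]
tool_rot: [-3.139, -0.135, -0.001]
ft_force: [-0.2, -0.6, 0.3]
grip_width: 0.004
grip_force: 0.0
t 3.95 tcp fixture mm [-55.1 -65.9  20.2] yaw -0.002 zax [ 0.  0. -1.] F [-0.2 -0.6  0.3] w 0.0
```

```bash
python3 -m crank '[[[1.5,0,0,0,1],[1.5,0,0,0,1],[1,0,0,0,1],[1,0,0,0,1],[1,0,0,0,1],[0,0,0,0,1]]]'
python3 - <<'E'
from h import *
fix();i=get_image("top");cv2.imwrite("pics/t2.png",cv2.resize(i["pixels"][190:260,200:330,::-1],None,fx=6,fy=6,interpolation=cv2.INTER_CUBIC))
E
```

```text
time: 4.45
position: [0.4534, 0.0514, 0.0201]
tool_rot: [-3.139, -0.135, 0.001]
ft_force: [-1.1, 0.6, 0.4]
grip_width: 0.006
grip_force: 0.4
t 4.45 tcp fixture mm [-49.7 -65.9  20.1] yaw -0.002 zax [-0.  0. -1.] F [-1.1  0.6  0.4] w 0.01
```

View pics/t2.png

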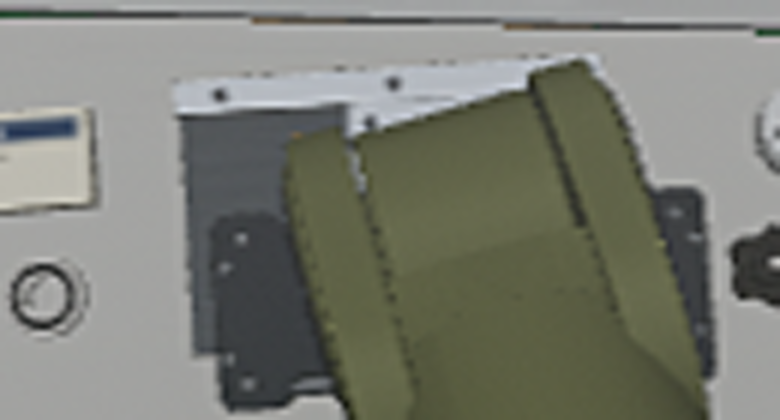

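The wrist hides most of the plate, but its far left corner at (355,105) is now right at the fence. I'll push until the force rises.

```bash
for k in 1 ; do python3 -m crank '[[[1,0,0,0,1],[1,0,0,0,1],[0,0,0,0,1]]]' | grep -E "position|ft_"; done;  python3 -m crank '[[[1,0,0,0,1],[0.5,0,0,0,1],[0,0,0,0,1],[0,0,0,0,1]]]'
python3 -c "from h import *;fix()"
```

```text
position: [0.4535, 0.0512, 0.0195]
ft_force: [-5.3, -0.0, 3.4]
time: 5.08
position: [0.4535, 0.0512, 0.0191]
tool_rot: [3.138, 0.135, -0.011]
ft_force: [-7.0, -0.9, 2.9]
grip_width: 0.006
grip_force: 4.0
t 5.08 tcp fixture mm [-49.6 -66.1  19.1] yaw -0.002 zax [-0.007 -0.001 -1.   ] F [-7.  -0.9  2.9] w 0.01
```

The tool stalls at x = -49.6 with 7 N, which is exactly where a plate flush with the fence would stop it. I'll retreat and go round to the plate's -y side.

```bash
python3 -m crank '[[[-10,0,0,0,1],[-15,0,0,0,1],[0,0,-20,0,1],[0,0,-30,0,1],[0,20,-10,0,1],[0,25,0,0,1],[20,25,0,0,1],[30,0,0,0,1],[30,0,0,0,1],[0,0,0,0,1]]]' | grep time
python3 - <<'E'
from h import *
fix();i=get_image("top");p=i["pixels"];cv2.imwrite("pics/t3.png",cv2.resize(p[190:260,200:330,::-1],None,fx=6,fy=6,interpolation=cv2.INTER_CUBIC))
h=cv2.cvtColor(p,cv2.COLOR_RGB2HSV);m=(h[:,:,0]>95)&(h[:,:,0]<125)&(h[:,:,1]>100)
m[:195]=0;m[255:]=0;m[:,:225]=0;m[:,308:]=0
for c,a,r in blobs(m,4,200):
    d=ray(i,*c,.0225)-[.4971,.1214];print(c.round(1),a,[round((.996*d[0]+.088*d[1])*1e3,1),round((-.088*d[0]+.996*d[1])*1e3,1)])
E
```

```text
time: 5.92
t 5.92 tcp fixture mm [  14.4 -136.5   80.7] yaw -0.004 zax [ 0.007  0.003 -1.   ] F [-0.2  0.3  0.8] w 0.01
[275.3 231.4] 18 [np.float64(-25.2), np.float64(-66.3)]
```

View pics/t3.png

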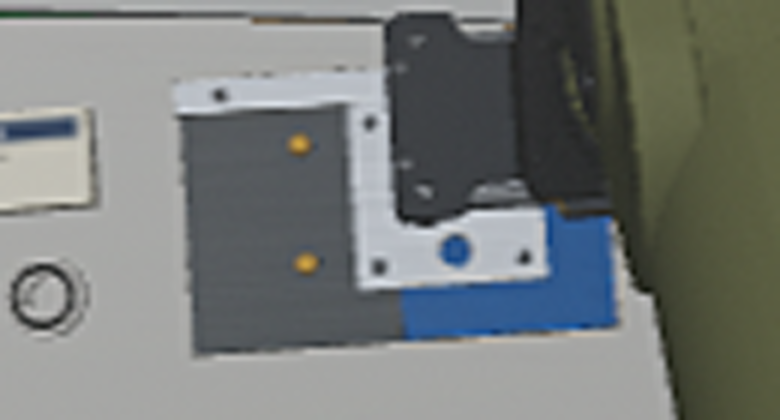

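The plate now lies flush and square against the fence, with the near hole at (275,231), so plate y is about -64. I'll lower the fingers and push along +y.

```bash
python3 -m crank '[[[-12,0,15,0,1],[0,0,20,0,1],[0,0,15,0,1],[0,0,8,0,1],[0,0,0,0,1],[0,0,0,0,1]]]' |grep time
python3 -c "from h import *;fix()"
```

```text
time: 6.47
t 6.47 tcp fixture mm [  -3.4 -136.    22.5] yaw -0.002 zax [ 0. -0. -1.] F [-0.3  0.8  0.4] w 0.0
```

```bash
python3 -m crank '[[[4,0,3,0,1],[0,-6,0,0,1],[0,-6,0,0,1],[0,-4,0,0,1],[0,-4,0,0,1],[0,-4,0,0,1],[0,-4,0,0,1],[0,-4,0,0,1],[0,-4,0,0,1],[0,0,0,0,1]]]' |grep time
python3 -c "from h import *;fix()"
python3 -m crank '[[[0,-4,0,0,1],[0,-4,0,0,1],[0,-4,0,0,1],[0,-4,0,0,1],[0,-3,0,0,1],[0,-3,0,0,1],[0,0,0,0,1]]]' |grep time
python3 - <<'E'
from h import *
fix();i=get_image("scene");cv2.imwrite("pics/s4.png",cv2.resize(i["pixels"][170:290,170:360,::-1],None,fx=4,fy=4,interpolation=cv2.INTER_CUBIC))
E
```

```text
time: 7.3
t 7.3 tcp fixture mm [  0.8 -98.9  19.2] yaw -0.001 zax [ 0.     0.001 -1.   ] F [-0.2  0.8 -0.5] w 0.01
time: 7.88
t 7.88 tcp fixture mm [  0.8 -77.1  19.2] yaw -0.001 zax [-0.  0. -1.] F [ 0.1  0.1 -0.4] w 0.01
```

View pics/s4.png

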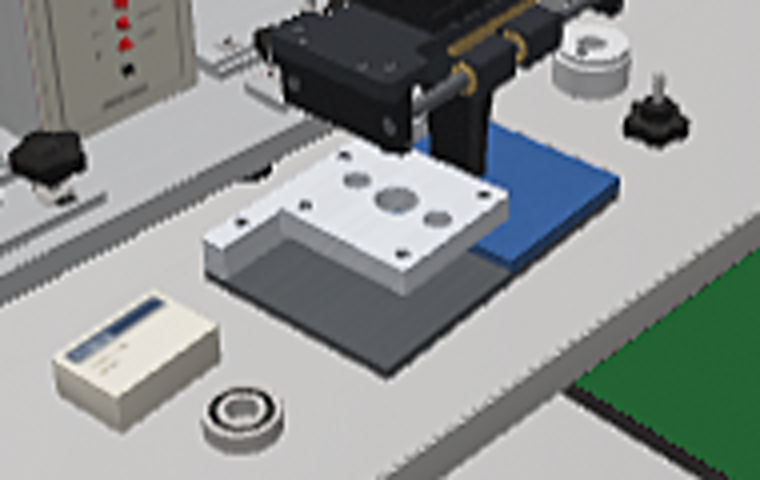

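The plate slides level and square along the fence, with its holes at crop (357,180) and (437,219). I'll continue slowly to the drop.

```bash
python3 -m crank '[[[0,-3,0,0,1],[0,-3,0,0,1],[0,-2,0,0,1],[0,-2,0,0,1],[0,-2,0,0,1],[0,-2,0,0,1],[0,-2,0,0,1],[0,-2,0,0,1],[0,0,0,0,1]]]' |grep time
python3 -c "from h import *;fix()"
python3 -m crank '[[[0,-1,0,0,1],[0,-1,0,0,1],[0,-0.5,0,0,1],[0,0,0,0,1],[0,0,0,0,1]]]' |grep time
python3 - <<'E'
from h import *
fix();i=get_image("scene");cv2.imwrite("pics/s5.png",cv2.resize(i["pixels"][170:290,170:360,::-1],None,fx=4,fy=4,interpolation=cv2.INTER_CUBIC))
E
```

```text
time: 8.68
t 8.68 tcp fixture mm [  0.9 -59.4  19.2] yaw -0.002 zax [ 0.  0. -1.] F [ 0.2  0.1 -0.3] w 0.01
time: 9.1
t 9.1 tcp fixture mm [  0.9 -57.5  19.1] yaw -0.002 zax [-0.  0. -1.] F [-0.9  0.4 -0.6] w 0.0
```

View pics/s5.png

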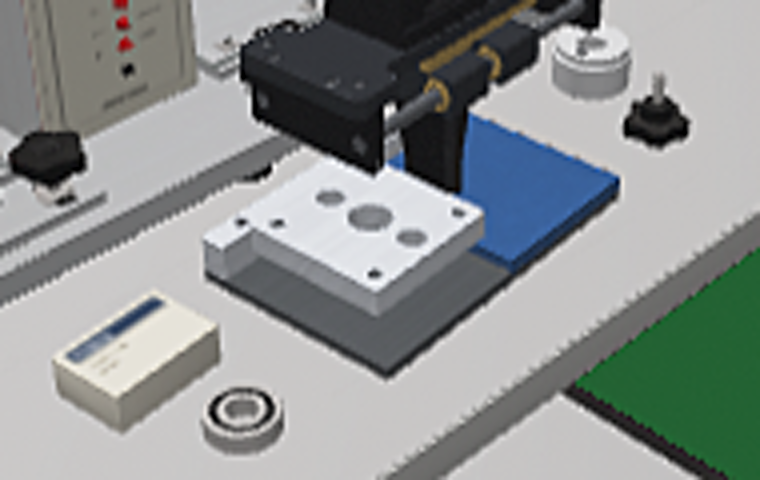

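The plate is still up: its top is level with the fence's upper part, and no brass shows in the holes at (330,198) and (411,237). I'll creep on.

```bash
python3 -m crank '[[[0,-0.7,0,0,1],[0,-0.7,0,0,1],[0,0,0,0,1],[0,0,0,0,1]]]' |grep time
python3 -c "from h import *;fix()"
python3 -m crank '[[[0,-0.6,0,0,1],[0,-0.6,0,0,1],[0,0,0,0,1],[0,0,0,0,1]]]' |grep time
python3 - <<'E'
from h import *
fix();i=get_image("scene");cv2.imwrite("pics/s6.png",cv2.resize(i["pixels"][170:290,170:360,::-1],None,fx=4,fy=4,interpolation=cv2.INTER_CUBIC))
E
```

```text
time: 9.48
t 9.48 tcp fixture mm [  0.9 -56.1  19.2] yaw -0.002 zax [-0.  0. -1.] F [ 0.1  0.3 -0.2] w 0.0
time: 9.82
t 9.82 tcp fixture mm [  0.9 -54.9  19.1] yaw -0.002 zax [ 0.  0. -1.] F [-0.4 -0.7 -0.5] w 0.0
```

View pics/s6.png

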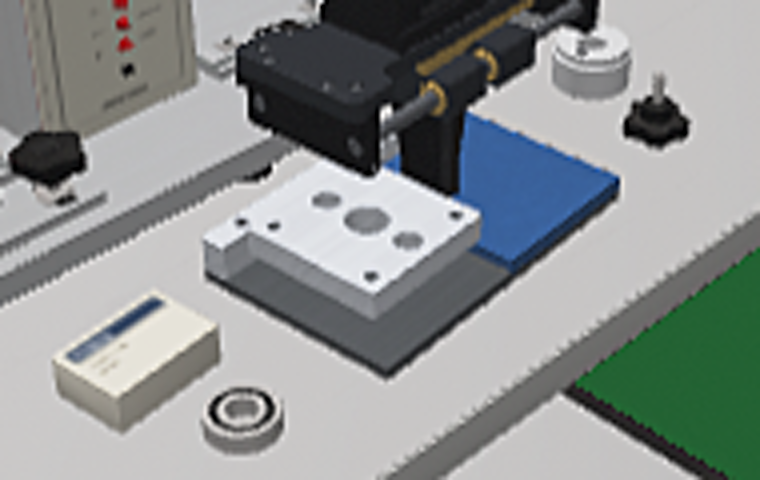

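No drop yet, the holes are at crop (326,200) and (408,240). I'll work out the remaining distance by casting rays from the same camera for the holes (z = 0.030) and the pins seen earlier.

```bash
python3 - <<'E'
from h import *
i=get_image("scene");p=i["pixels"]
g=cv2.cvtColor(p,cv2.COLOR_RGB2GRAY).astype(int)
f=lambda w:np.round(1e3*np.array([.996*w[0]+.088*w[1],-.088*w[0]+.996*w[1]]),1)
# pins from s1.png crop
a=cv2.cvtColor(cv2.imread("pics/s1.png"),cv2.COLOR_BGR2HSV);m=(a[:,:,0]>8)&(a[:,:,0]<32)&(a[:,:,1]>110);m[:200]=0;m[:,:280]=0;m[300:]=0;m[:,430:]=0
for c,ar,r in blobs(m,60,2000):
    u=(c+.5)/4-.5+[170,170];print("pin",c.round(1),ar,f(ray(i,*u,.0135)-[.4971,.1214]))
b=cv2.cvtColor(cv2.imread("pics/s6.png"),cv2.COLOR_BGR2GRAY);m=b<190;m[:180]=0;m[265:]=0;m[:,300:][:,140:]=0;m[:,:300]=0
for c,ar,r in blobs(m,250,3000):
    u=(c+.5)/4-.5+[170,170];print("hole",c.round(1),ar,np.round(r[1],0),f(ray(i,*u,.030)-[.4971,.1214]))
E
```

```text
pin [320.1 236.3] 272 [23.9  0.3]
pin [401.  277.6] 290 [-28.1   0.4]
hole [428.9 184.8] 255 [34. 13.] [ -4.3 -49.6]
hole [326.3 200.1] 423 [29. 17.] [26.2 -7.5]
hole [366.3 220.1] 1052 [27. 47.] [ 0.  -7.3]
hole [407.6 240.3] 466 [31. 19.] [-25.8  -7.4]
hole [430.4 257.6] 284 [19. 25.] [-42.7  -3.8]
```

The plate still has about 5.5 mm to go, because the closed fingers are thinner than I assumed. I'll continue.

```bash
python3 -m crank '[[[0,-1.5,0,0,1],[0,-1.5,0,0,1],[0,-1,0,0,1],[0,0,0,0,1],[0,0,0,0,1]]]' |grep time
python3 -c "from h import *;fix()"
python3 -m crank '[[[0,-0.5,0,0,1],[0,-0.5,0,0,1],[0,0,0,0,1],[0,0,0,0,1]]]' |grep time
python3 - <<'E'
from h import *
fix();i=get_image("scene");cv2.imwrite("pics/s7.png",cv2.resize(i["pixels"][170:290,170:360,::-1],None,fx=4,fy=4,interpolation=cv2.INTER_CUBIC))
E
```

```text
time: 10.33
t 10.33 tcp fixture mm [  0.9 -50.7  19.1] yaw -0.002 zax [-0.  0. -1.] F [-0.9 -0.5 -0.3] w 0.0
time: 10.67
t 10.67 tcp fixture mm [  0.9 -50.   19.1] yaw -0.002 zax [-0. -0. -1.] F [-0.1  0.1  0.2] w 0.01
```

View pics/s7.png

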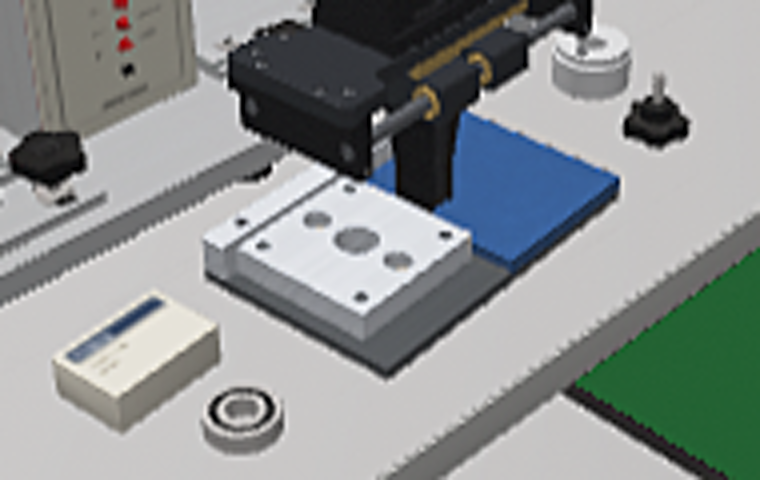

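The plate has dropped: its top is now below the fence's top edge, and brass shows in the holes at (317,219) and (397,260). I'll retreat and verify with numbers.

```bash
python3 -m crank '[[[0,6,0,0,1],[0,10,0,0,1],[0,10,0,0,1],[0,0,-20,0,1],[0,0,-35,0,1],[0,15,-35,0,1],[0,30,-30,0,1],[0,35,0,0,1],[0,35,0,0,1],[0,0,0,0,1]]]' |grep time
python3 -m crank '[[[0,0,0,0,1],[0,0,0,0,1],[0,0,0,0,1]]]' |grep time
python3 - <<'E'
from h import *
fix()
f=lambda w:np.round(1e3*np.array([.996*w[0]+.088*w[1],-.088*w[0]+.996*w[1]]),1)
i=get_image("scene")
crop=cv2.resize(i["pixels"][170:290,170:360,::-1],None,fx=4,fy=4,interpolation=cv2.INTER_CUBIC);cv2.imwrite("pics/s8.png",crop)
m=cv2.cvtColor(crop,cv2.COLOR_BGR2GRAY)<190;m[:190]=0;m[285:]=0;m[:,:285]=0;m[:,425:]=0
for c,ar,r in blobs(m,150,3000):
    u=(c+.5)/4-.5+170;print(c.round(1),ar,"z=.023:",f(ray(i,*u,.023)-[.4971,.1214]))
E
```

```text
time: 11.55
time: 11.8
t 11.8 tcp fixture mm [   0.4 -189.6  138.4] yaw -0.001 zax [-0.     0.001 -1.   ] F [-0.3  0.3  0.3] w 0.0
[301.5 200.4] 323 z=.023: [42.3 -6.7]
[409.  196.9] 514 z=.023: [  3.1 -43. ]
[316.5 219.4] 440 z=.023: [25.7  0.5]
[356.  239.9] 1067 z=.023: [-0.3  0.8]
[397.4 260.2] 477 z=.023: [-26.1   0.5]
[416.9 278.9] 188 z=.023: [-42.5   5.8]
```

View pics/s8.png

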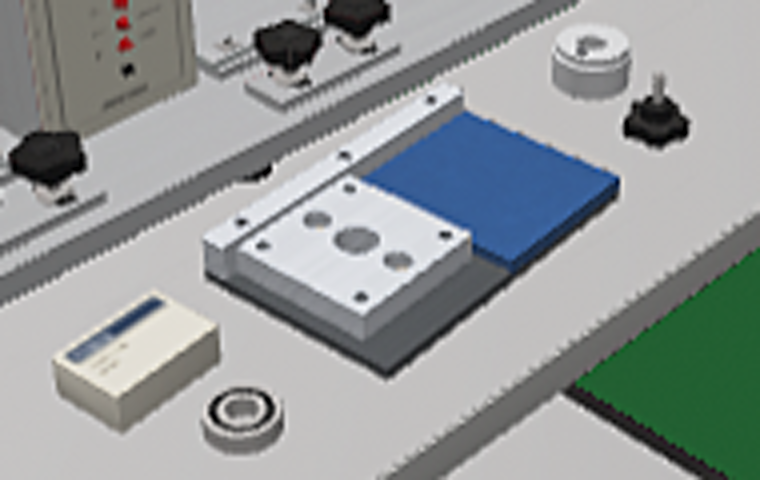

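The plate lies level in the nest, with its holes at (317,219) and (397,260) over the pins. The bystanders have not moved and the hand is clear.

```bash
python3 -c "from bench import job;print(job.close_job())"
```

```text
the job is handed in; nothing more can be done
None
```

The plate was pushed square against the fence, slid along it and dropped over both pins; the last picture shows it level and down with the hand clear, and the job was handed in at about 12 s (no verdict was returned).

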